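Mount a square-shank stake in a bench stake holder

TASK

Set up the bench for planishing: take the stake with the flat rectangular head out of the wooden stand and put its square shank into the sleeve of the green stake holder, working it in gently by feel - turning and shifting it under a light push of a kilo or so, never ramming it - until it drops fully home on its collar. Then swing the holder's hold-down latch all the way shut over the collar and let go, leaving the other stakes and the tools and vessels around where they are.

Things in the scene. Friction and masses are not known exactly. Their poses are not given: they have to be found in the camera images.
- flat_stake: Steel stake to mount. Origin: axis, at the underside of its collar; z up. Below: square shank 16 mm wide, sides along x and y, to z -26, then a nose tapering to 8 mm at z -36. Above: round collar d 44, z 0 to 8; neck d 20 to z 26; head, a flat block 30 mm in x by 46 mm in y, z 26 to 44: grip it across x. About 0.37 kg. At the start it hangs by the collar in any of the stand's 3 holes
- holder: Green steel stake holder, screwed to the bench: foot 96 mm in x, y -53 to 97, 12 mm thick; block 60 x 60 mm, 50 mm high, with a brass-flanged sleeve in it (flange d 48, top at z 60), hole upright. Latch post at y 46. Origin: on the bench below the middle of the block, z up.
- socket (a point): Middle of the block at the height of the seat (top of the sleeve flange, 60 mm above the bench), axes as the holder's. The sleeve's square hole is centred here, 17.6 mm wide, 40 mm deep, 1.6 mm wider than the shank. The round sleeve is clamped turned by any angle up to 0.75 rad either way about z, which is NOT measured: see it or feel for it. Seated, the collar rests on the flange
- latch (a joint): Hold-down latch on the holder, rad about the upright latch_hinge; 0 = shut (the stop), grows anticlockwise seen from above; starts open at 1.25 to 1.7. Arm 7 mm thick, z 70 to 77 above the bench. Shut, its finger lies along the holder's -y over the collar, passing 2 mm above it, so it shuts only over a stake fully home; its handle along +y. Stiff: 2 N at the knob, stays where left
- latch_knob (a point): Middle of the top of the red upright knob of the latch (cylinder d 14, 28 mm tall, top 105 mm above the bench), 45 mm from the hinge, pointing away from the finger. Shut, it stands 91 mm from the socket along the holder's y
- latch_hinge (a point): On the upright axis of the latch, at the height of the knob's top (105 mm above the bench); 46 mm from the socket along the holder's y. The nut here is 82 mm above the bench
- rack: Pale wooden stand 80 mm in x, 256 mm in y, 55 mm high, fixed; three square holes 22 mm wide, 45 mm deep, in a row along y, 80 mm apart, a stake hanging in each by its collar. Origin: middle of its underside, z up
- mushroom_stake: Stake like the flat one, with a round domed head d 40, z 24 to 46; leave it in the stand. Origin: axis, underside of the collar
- ball_stake: Stake like the flat one, with a ball head d 30, z 23 to 53; leave it in the stand. Origin: axis, underside of the collar
- hammer: Planishing hammer lying on the bench, 235 mm long along its x, 26 mm high, wooden handle; leave it. Origin: middle, on the bench
- cup: White mug d 84, 70 mm high; leave it. Origin: middle of its foot
- jar: White jar d 76, 75 mm high, with a red lid; leave it. Origin: middle of its foot
- bangle: Copper bangle d 68, 12 mm high, lying flat; leave it. Origin: its middle, on the bench
- pliers: Pliers with blue handles lying on the bench, 140 mm long along their x, 14 mm high; leave them. Origin: near the middle, on the bench
There are look-alikes about, which are no part of the job. What is shaped like the flat_stake but blue or red is not meant.

How it is judged:
On the way, in this order (a step that is already met when the one before it is completed fails the run):
1. the flat stake is fully home in the holder, upright, its collar on the sleeve, while the latch is still open (z of flat_stake in the frame of socket between -0.003 and 0.002 m and horizontal distance between flat_stake and socket below 0.007 m and angle between flat_stake's own z axis and vertical below 0.06 rad and value of joint latch above 0.5 rad), for 0.2 s.
2. the latch is swung shut over the collar (value of joint latch below 0.15 rad), for 0.2 s.
At the end, for the whole second after the job is handed in: The flat stake stands upright (within 0.06 rad) in the holder with the underside of its collar within 2 mm of the seat and its axis within 7 mm of the socket point, at rest; the latch is within 0.15 rad of shut (z of flat_stake in the frame of socket between -0.003 and 0.002 m and horizontal distance between flat_stake and socket below 0.007 m and angle between flat_stake's own z axis and vertical below 0.06 rad and linear speed of flat_stake below 0.02 m/s and value of joint latch below 0.15 rad); the robot touches nothing.
It fails at once if the stake is rammed or wedged into the holder: over 70 N between them (contact force between flat_stake and holder above 70 N).
It fails at once if another stake or a tool or vessel on the bench is moved by more than 30 mm (distance of any of mushroom_stake, ball_stake, hammer, cup, jar, bangle, pliers from where it was at the start of the episode above 0.03 m).
It also fails if it takes over 61 s, if anything falls off the work surface, if the arm or the gripper's body presses on something with over 40 N, if the wrist force passes 120 N, or if a joint passes its speed limit or range.

ROBOT

A 7-joint arm with a two-finger parallel gripper is mounted at the origin on the work surface. World frame = base frame: x ahead of the robot, y to its left, z up, the work surface at z = 0. Lengths are in m, angles in rad, forces in N, time in s.
With the tool pointing down it reaches from about 0.425 to 0.825 m from the base axis. Payload 3.6 kg.
Tool frame: the origin (TCP) lies on the centre line of the jaws, within the pads' length; the fingertips stand 14 mm ahead of it and the grasp point (between the pads) lies 5 mm behind it; z points along the fingers, y is the line along which they close (so a half turn about z gives the same grasp; the last joint's range is limited). The gripper opens to 85 mm and grips with 20 to 120 N. Pads are 22 mm wide; open, the fingers measure 114 mm over their backs; the gripper's body (76 mm by 85 mm) begins 54 mm behind the grasp point. The pads swing forward as they close: fully open they stand 13 mm farther back than shut.
Start: joints at [1.101, 0.615, -0.013, 1.423, 0.008, 1.103, -0.04], TCP at [0.279, -0.587, 0.212] pointing down, gripper open.
Joint ranges: [-3.12, 3.12], [-0.3, 2.06], [-1.34, 1.32], [0.26, 2.42], [-1.36, 4.5], [0.01, 1.98], [-2.84, 2.84]. Speed limits (rad/s): [2.79, 2.79, 3.14, 3.14, 3.14, 3.14, 3.14].

INTERFACE

Orientations are given as a rotation vector (axis times angle).
In Python, from bench import bot, vision, order gives the robot as it stands. The module is installed in compiled form; this text tells all that it offers.
- The arm moves only by the tool apply_moves, never from a script. Its argument "moves" is text: rows parted by semicolons, each of 5 numbers parted by spaces: the shift along the world's x, y, z in units of 25 mm (1.0 is 25 mm), then the turn about the world's z in units of 5 degrees (1.0 is 5 degrees), then the opening, from 0 (shut) to 1 (fully open). A call has 1 to 10 rows; each row shifts and turns the commanded pose from where the row before left it; what a row does not reach is not made up. A row lasts 1/12 s, in which the tool goes at most 41.7 mm and 7.16 degrees, less where a joint would pass 70% of its speed; a pose out of reach is approached as far as the arm can. A call is refused whole if a number of a shift passes 1 or a number of a turn 1, either way. A call with a gripper value outside its range is refused whole. The fingers move at their own pace and stop on an object; "newtons" is the grip in N (left out, the last holds). Time passes only in rows, so rows that do not move let the fingers close. It gives the time, the measured TCP pose, the force, the opening and the grip force at its end, in the units of the state.
- bot.sense(): the state, without advancing time (a new reading comes with each control period).
- vision.grab_frame(name): name is "side" or "top" or "wrist"; returns the picture (480x640x3 uint8, red, green, blue); there is no depth.
- vision.get_calibration(name): a dict with "fx", "fy", "cx", "cy" (pixels), "k1" (the pictures are not rectified: a ray, as slopes to the right and down, at radius r is drawn at 1 + k1 r^2 times it, then the intrinsics apply), "rvec" (rotation vector, rad) and "tvec" (3), from world to camera coordinates, as OpenCV has them. Camera axes: x right, y down, z forward; pixel columns grow to the right and rows downward; lengths in m; the calibration is good to about 2 mm. A picture is of the moment at which its call begins: read the wrist's pose just before it. get_calibration takes no time and is no camera call; for the wrist camera it gives the pose at the moment of the call.
- order.hand_in(): hands the job in; it is judged then, once.
The state is a dict: "clock": time; "joint_positions": joint angles; "qvel": joint speeds; "tau": joint torques, N m; "tcp_pos": TCP position; "tool_rot": TCP orientation; "wrist_force": force on the tool from outside, world axes, zero at the start; "moment": the same for the moment, N m; "width": finger opening in m; "grasp_force": force on a finger pad.
Only numpy, scipy, OpenCV 4.12 (cv2) and the standard library are available. Lean on these libraries where they do the work, as an engineer would, in place of code of your own. Each camera call takes 0.05 s, during which the arm holds its last target. There are 200 camera calls.

## Working session

There is one attempt and no reset: what is moved stays moved. The work goes in short steps, Python scripts to look and compute and a tool call to move; the robot and the scene stay as the last step left them, time stands still between calls to the robot, and variables do not carry over. Pictures are saved under pics/ and viewed, at most 10 in all, crops included, and the job is handed in when it is done.

Besides the shell and the picture viewer there is one more tool, called after "Call:" as name(argument=value, ...) on one line, values as JSON. apply_moves: Moves the arm, as the interface text tells. Its arguments: {"type":"object","properties":{"moves":{"type":"string"},"newtons":{"type":"number"}},"required":["moves"]}

```bash
mkdir -p pics; cat > h.py <<'E'
from bench import bot,vision,order
import numpy as np,cv2
def cal(n):
    c=vision.get_calibration(n);R=cv2.Rodrigues(np.array(c['rvec'],float))[0];return c,R,np.array(c['tvec'],float).ravel()
def grab(n,f=None):
    im=vision.grab_frame(n)
    cv2.imwrite(f'pics/{f or n}.png',im[:,:,::-1]);return im
def w(C,u,v,z):
    c,R,t=C
    d=np.array([(u-c['cx'])/c['fx'],(v-c['cy'])/c['fy']]);s=d.copy()
    for _ in range(20): s=d/(1+c['k1']*(s@s))
    r=R.T@np.array([s[0],s[1],1]);o=-R.T@t
    return (o+r*(z-o[2])/r[2]).round(4)
def px(C,p):
    c,R,t=C;q=R@np.array(p,float)+t;s=q[:2]/q[2];s=s*(1+c['k1']*(s@s))
    return np.array([s[0]*c['fx']+c['cx'],s[1]*c['fy']+c['cy']]).round(1)
E
python3 - <<'E'
from h import *
print(bot.sense())
for n in('top','side'):
    grab(n);C=cal(n);print(n,C[0], -C[1].T@C[2])
E
```

```text
{'clock': 0.0, 'joint_positions': array([ 1.10049902,  0.61593621, -0.01261702,  1.42494093,  0.00806797,
        1.10338536, -0.04041228]), 'qvel': array([ 0.00088932,  0.00057381, -0.0009562 , -0.00026261,  0.00055052,
        0.00067329,  0.00105655]), 'tau': array([-7.65255754e-04, -4.69224429e+01,  2.59201666e-01, -1.71040589e+01,
        1.00069298e-02,  9.44488653e-03, -1.45571636e-05]), 'tcp_pos': array([ 0.27875106, -0.58627523,  0.21101325]), 'tool_rot': array([-3.06205939e+00, -6.90908395e-01,  9.20429825e-04]), 'wrist_force': array([ 0.27831181,  1.07659664, -1.18481071]), 'moment': array([-0.03765501, -0.00444688,  0.02129946]), 'grasp_force': 0.0, 'width': 0.0857890716220855}
top {'fx': 576.7558470501453, 'fy': 576.7558470501453, 'cx': 317.66504270750846, 'cy': 239.01748072114498, 'k1': 0.03951737239199388, 'rvec': array([ 2.14790786, -2.10342823,  0.22275171]), 'tvec': array([0.04437941, 0.59396212, 1.37121538])} [0.31676696 0.07455408 1.45914103]
side {'fx': 589.8119480849632, 'fy': 589.8119480849632, 'cx': 321.0946624931126, 'cy': 255.54554224302765, 'k1': -0.15624845046488886, 'rvec': array([ 0.54364111, -2.52178133,  1.37843853]), 'tvec': array([0.56151269, 0.17216135, 1.13949306])} [0.13860264 1.01957715 0.76461246]
```

View pics/top.png

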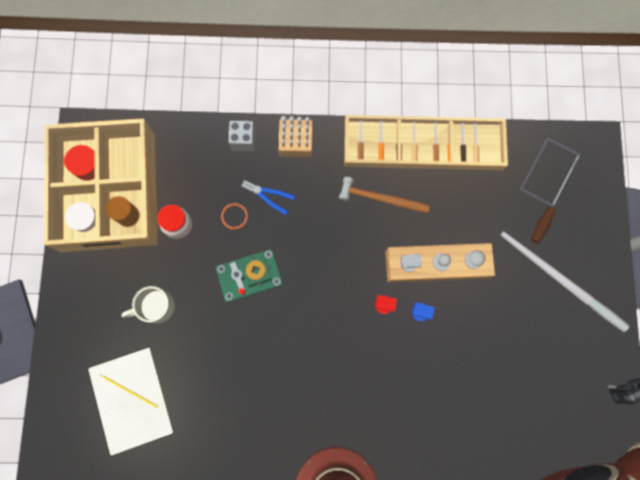

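View pics/side.png

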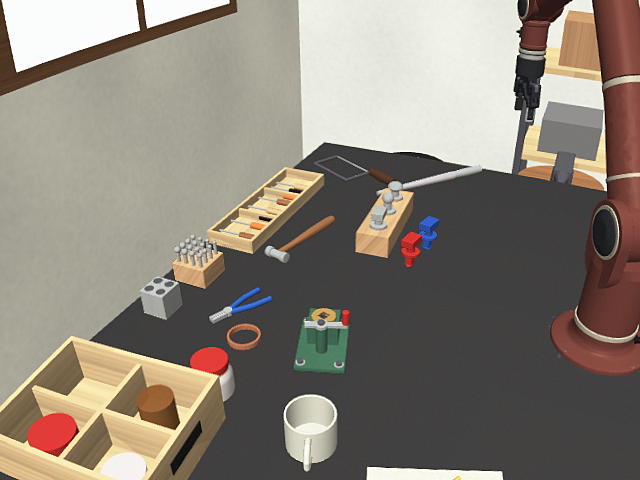

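Candidates: the grey rectangular head in the stand at top (411,262), the red one at (386,304) and the blue one at (423,312). The grey one fits: it hangs in the stand, and red/blue are excluded. I'll confirm in one enlarged crop.

```bash
python3 - <<'E'
from h import *
a=cv2.imread('pics/top.png');s=cv2.imread('pics/side.png')
r=lambda im,x,y,W,H:cv2.resize(im[y:y+H,x:x+W],(400,300),interpolation=cv2.INTER_CUBIC)
m=np.vstack([np.hstack([r(a,380,225,120,90),r(a,205,235,88,66)]),np.hstack([r(s,345,165,104,78),r(s,275,300,100,75)])])
cv2.imwrite('pics/m1.png',m)
E
```

```text
(no output)
```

View pics/m1.png

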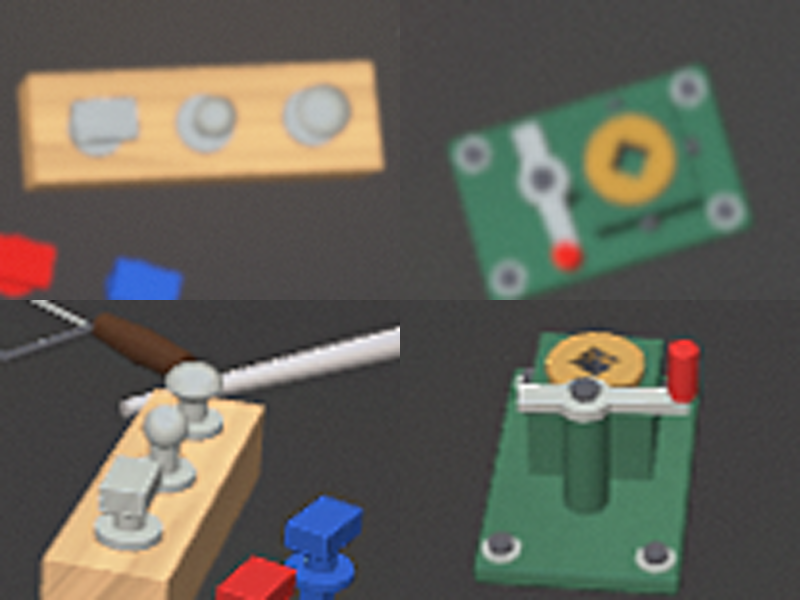

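```bash
python3 - <<'E'
from h import *
C=cal('top')
A=lambda u,v:(380+u*.3,225+v*.3)
B=lambda u,v:(205+(u-400)*.22,235+v*.22)
for n,p,z in [('head',A(103,118),.099),('h1',A(70,100),.099),('h2',A(136,97),.099),('h3',A(138,135),.099),('h4',A(71,140),.099),('mush',A(319,110),.101),('ball',A(213,115),.1),('rackTL',A(20,80),.055),('rackTR',A(374,62),.055),('rackBR',A(384,168),.055),('rackBL',A(28,187),.055),
 ('sock',B(630,159),.06),('a',B(625,143),.06),('b',B(650,155),.06),('c',B(637,178),.06),('d',B(612,160),.06),('knob',B(566,257),.105),('hinge',B(543,180),.082),('s1',B(472,154),.014),('s2',B(686,90),.014),('s3',B(724,212),.014),('s4',B(508,278),.014),('red',(386,304),.044),('blue',(423,312),.044)]: print(n,w(C,*p,z))
C=cal('side')
S=lambda u,v:(275+(u-400)*.25,300+(v-300)*.25)
print(w(C,*S(595,360),.06), w(C,*S(683,347),.105),w(C,*S(586,388),.082))
T=lambda u,v:(345+u*.26,165+(v-300)*.26)
print('ball side',w(C,*T(166,425),.093),'mush',w(C,*T(194,376),.1))
C=cal('wrist');print(C[0]['fx'],C[0]['k1'],-C[1].T@C[2],C[1])
E
```

```text
head [ 0.5377 -0.1665  0.099 ]
h1 [ 0.5502 -0.143   0.099 ]
h2 [ 0.5535 -0.1904  0.099 ]
h3 [ 0.5259 -0.1914  0.099 ]
h4 [ 0.5212 -0.1434  0.099 ]
mush [ 0.5466 -0.321   0.101 ]
ball [ 0.5415 -0.2452  0.1   ]
rackTL [ 0.572  -0.1129  0.055 ]
rackTR [ 0.5916 -0.3765  0.055 ]
rackBR [ 0.5122 -0.3807  0.055 ]
rackBL [ 0.4923 -0.1185  0.055 ]
sock [0.512  0.2068 0.06  ]
a [0.5206 0.2099 0.06  ]
b [0.5144 0.1962 0.06  ]
c [0.5018 0.2027 0.06  ]
d [0.5112 0.2164 0.06  ]
knob [0.4541 0.2334 0.105 ]
hinge [0.4968 0.25   0.082 ]
s1 [0.5193 0.2986 0.014 ]
s2 [0.5578 0.1816 0.014 ]
s3 [0.49   0.1581 0.014 ]
s4 [0.4512 0.2753 0.014 ]
red [ 0.4372 -0.1138  0.044 ]
blue [ 0.4197 -0.2042  0.044 ]
[0.515  0.2103 0.06  ] [0.4584 0.2373 0.105 ] [0.4984 0.256  0.082 ]
ball side [ 0.5456 -0.2472  0.093 ] mush [ 0.5479 -0.3105  0.1   ]
337.5577490261404 -0.025798864849754046 [ 0.34864001 -0.55447278  0.3723427 ] [[ 0.43045941 -0.90260802 -0.00186042]
 [-0.86079349 -0.41113615  0.30000272]
 [-0.27154975 -0.12753755 -0.95393653]]
```

```bash
python3 - <<'E'
from h import *
s=bot.sense();R=cv2.Rodrigues(s['tool_rot'])[0];print(np.degrees(np.arctan2(R[1,1],R[0,1])),R.round(3))
C=cal('wrist');print(C[1]@(s['tcp_pos'])+C[2])
E
```

```text
-64.56634097383348 [[ 0.903  0.429 -0.001]
 [ 0.429 -0.903  0.002]
 [-0.    -0.002 -1.   ]]
[-0.00097064  0.02487024  0.17679511]
```

Call:
apply_moves(moves="0.5 1 0 0 1;0.6 1 0 0 1;0.6 1 0 0 1;0.6 1 0 0 1;0.6 1 0 0 1;0.6 1 0 0 1;0.6 1 0 0 1;0.6 1 0 0 1;0.6 1 0 0 1;0.6 1 0 0 1", newtons=60)

```text
clock: 0.93
tcp_pos: [0.4268, -0.3355, 0.2118]
tool_rot: [-3.064, -0.691, 0.001]
wrist_force: [0.7, -0.1, -1.1]
width: 0.0854
grasp_force: 0.0
```

Call:
apply_moves(moves="0.6 0.9 0 1 1;0.6 0.9 0 1 1;0.6 0.9 0 1 1;0.6 0.9 0 1 1;0.6 0.9 0 1 1;0.6 0.9 0 1 1;0.4 0.8 0 1 1;0.2 0.4 0 1 1;0 0 0 1 1;0 0 0 1 1")

```text
clock: 1.77
tcp_pos: [0.5318, -0.1704, 0.2117]
tool_rot: [-2.477, -1.93, 0.0]
wrist_force: [0.3, -0.6, -0.1]
width: 0.0857
grasp_force: 0.0
```

Call:
apply_moves(moves="0 0 0 1 1;0 0 0 1 1;0 0 0 1 1;0 0 0 1 1;0 0 0 0 1;0 0 0 0 1")

```text
clock: 2.27
tcp_pos: [0.5312, -0.1721, 0.2118]
tool_rot: [-2.116, -2.321, 0.001]
wrist_force: [-1.0, 0.6, -0.8]
width: 0.0851
grasp_force: 0.0
```

```bash
python3 - <<'E'
from h import *
s=bot.sense();C=cal('wrist');grab('wrist','w1');print(s['tcp_pos'],s['tool_rot'])
for p in [(.5377,-.1665,.099),(.5377,-.1665,.063)]: print(px(C,p))
np.savez('w1.npz',R=C[1],t=C[2]);print({k:C[0][k] for k in('fx','cx','cy','k1')})
E
```

```text
[ 0.53121873 -0.17210543  0.21176367] [-2.11586226e+00 -2.32082709e+00  5.47329832e-04]
[324.7 213.4]
[323.9 203.8]
{'fx': 337.5577490261404, 'cx': 316.89731961210794, 'cy': 230.8138623426894, 'k1': -0.025798864849754046}
```

View pics/w1.png

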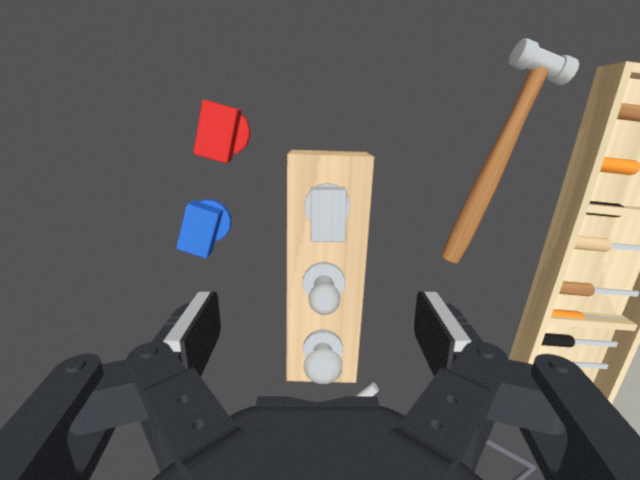

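```bash
python3 - <<'E'
from h import *
s=bot.sense();C=cal('wrist');R=cv2.Rodrigues(s['tool_rot'])[0];print('tooly',np.degrees(np.arctan2(R[1,1],R[0,1])))
P=[w(C,*p,.099) for p in [(311,188),(346,188),(345,241),(311,240)]]
print(P,np.mean(P,0),'coll',w(C,325.5,206,.063))
for a,b in((2,1),(3,0)):
  d=P[b]-P[a];print(np.degrees(np.arctan2(-d[0],d[1])))
E
```

```text
tooly 5.296783128538701
[array([ 0.5244, -0.1462,  0.099 ]), array([ 0.553 , -0.1435,  0.099 ]), array([ 0.5576, -0.1892,  0.099 ]), array([ 0.5284, -0.191 ,  0.099 ])] [ 0.54085  -0.167475  0.099   ] coll [ 0.5395 -0.1685  0.063 ]
5.747830423967986
5.102165252358194
```

The wrist picture shows the grey rectangular head at (328,214), in the stand and aligned with the tool. The red one at (218,131) and the blue one at (200,230) are decoys. Descending to grasp.

Call:
apply_moves(moves="0.36 0.18 -0.6 0 1;0 0 -1 0 1;0 0 -1 0 1;0 0 -1 0 1;0 0 -0.8 0 1;0 0 -0.6 0 1;0 0 0 0 1;0 0 0 0 1")

```text
clock: 2.98
tcp_pos: [0.5402, -0.1673, 0.0867]
tool_rot: [-2.114, -2.322, 0.001]
wrist_force: [0.4, 0.0, 0.9]
width: 0.0856
grasp_force: 0.0
```

Call:
apply_moves(moves="0 0 0 0 0;0 0 0 0 0;0 0 0 0 0;0 0 0 0 0;0 0 0 0 0;0 0 0 0 0;0 0 0 0 0;0 0 0 0 0", newtons=80)

```text
clock: 3.65
tcp_pos: [0.5406, -0.1675, 0.0873]
tool_rot: [2.114, 2.324, 0.0]
wrist_force: [-0.9, 0.6, -0.4]
width: -0.0003
grasp_force: 0.0
```

```bash
python3 - <<'E'
from h import *
a=grab('wrist','w2');b=grab('side','s2');t=grab('top','t2')
m=np.hstack([cv2.resize(a,(400,300)),cv2.resize(b[130:280,330:530],(400,300))])[:,:,::-1]
cv2.imwrite('pics/m2.png',np.vstack([m,np.hstack([cv2.resize(t[215:335,350:510],(400,300)),cv2.resize(a[150:300,220:420],(400,300))])[:,:,::-1]]))
E
```

```text
(no output)
```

View pics/m2.png

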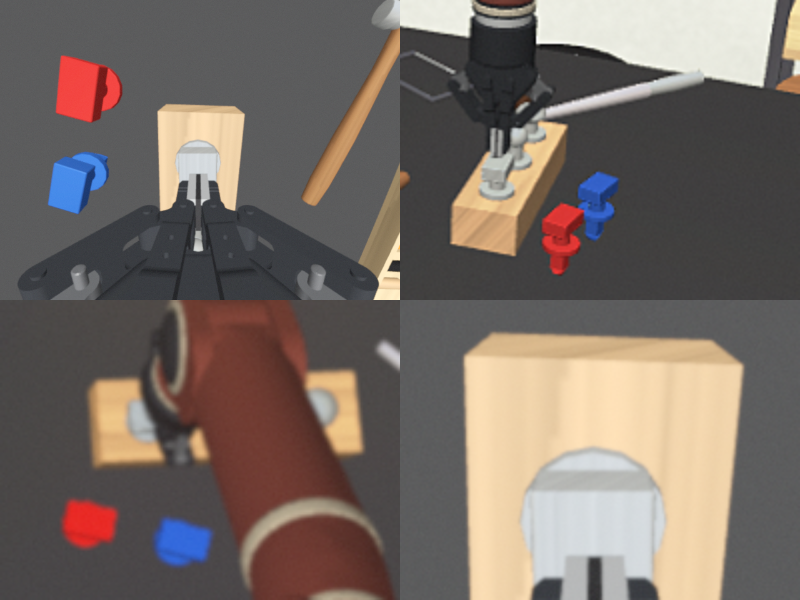

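```bash
python3 - <<'E'
from h import *
s=bot.sense();C=cal('wrist');R=cv2.Rodrigues(s['tool_rot'])[0];p=s['tcp_pos'];print(p,s['wrist_force'],'cam',-C[1].T@C[2])
print('tcp',px(C,p),'tip',px(C,p+.014*R[:,2]),'tipfront',px(C,p+.014*R[:,2]+.011*R[:,0]),'tipback',px(C,p+.014*R[:,2]-.011*R[:,0]))
for u,v,z in [(286,245,.099),(330,245,.099),(286,235,.099),(330,235,.099)]: print(u,v,w(C,u,v,z))
for dy in(-.023,.023): print(px(C,(.5405,-.1675+dy,.099)))
E
```

```text
[ 0.54056607 -0.1674799   0.08716486] [0.11208345 0.15801727 0.05452512] cam [ 0.53369071 -0.09181506  0.24837214]
tcp [316.  276.7] tip [316.1 266. ] tipfront [316.1 247.7] tipback [316.1 283.7]
286 245 [ 0.5244 -0.147   0.099 ]
330 245 [ 0.545 -0.145  0.099]
286 235 [ 0.5241 -0.1421  0.099 ]
330 235 [ 0.5445 -0.1401  0.099 ]
[311.6 327.5]
[320.5 243.1]
```

View pics/w2.png

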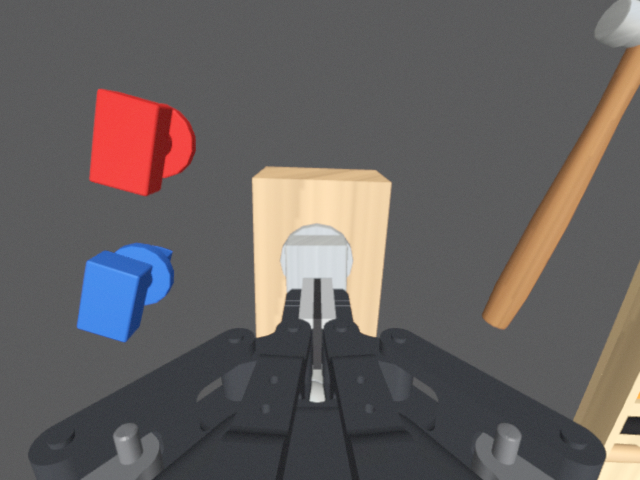

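```bash
python3 - <<'E'
from h import *
C=cal('side');W=cal('wrist')
for z in(.063,.073,.087,.095,.1,.105,.11,.12): print(z,px(C,(.5406,-.1675,z)),'wrist front',px(W,(.5396,-.1565,z)))
a=cv2.imread('pics/s2.png');cv2.imwrite('pics/s2c.png',cv2.resize(a[150:250,340:460],(780,650),interpolation=cv2.INTER_CUBIC)[:600])
E
```

```text
0.063 [378.7 222.6] wrist front [316.3 241.5]
0.073 [378.9 219. ] wrist front [316.2 247.5]
0.087 [379.1 213.9] wrist front [316.2 257. ]
0.095 [379.2 210.9] wrist front [316.2 263.1]
0.1 [379.3 209.1] wrist front [316.2 267.2]
0.105 [379.4 207.2] wrist front [316.1 271.6]
0.11 [379.5 205.4] wrist front [316.1 276.2]
0.12 [379.6 201.6] wrist front [316.1 286.4]
```

View pics/s2c.png

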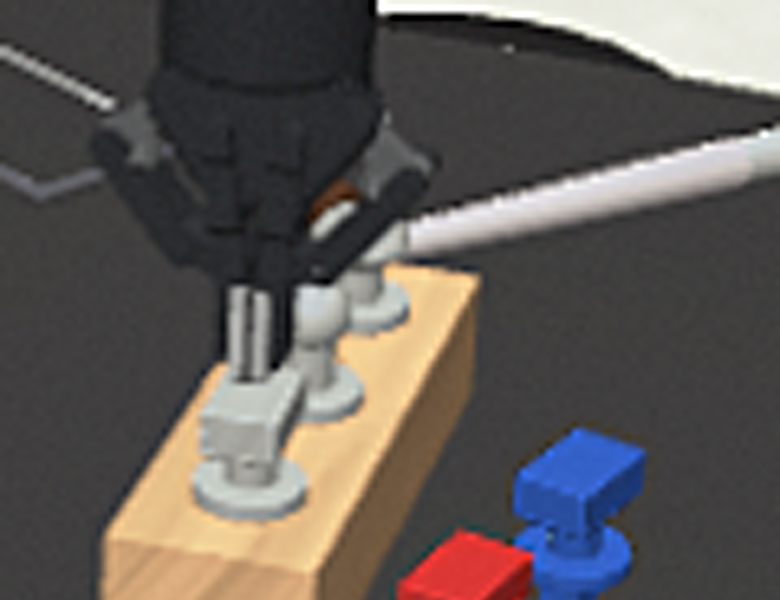

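The crop shows the closed fingertips at about row 208, level with the top of the head (z ≈ 0.10). They closed above it, so the tips sit about 29 mm higher than the TCP data implies. I'll open, go 28 mm lower and close again.

Call:
apply_moves(moves="0 0 0 0 1;0 0 0 0 1;0 0 0 0 1;0 0 0 0 1;0 0 0 0 1;0 0 0 0 1;0 0 -0.4 0 1;0 0 -0.4 0 1;0 0 -0.32 0 1;0 0 0 0 1")

```text
clock: 4.63
tcp_pos: [0.5387, -0.1672, 0.0566]
tool_rot: [-2.111, -2.321, 0.004]
wrist_force: [0.0, 0.4, 0.3]
width: 0.0857
grasp_force: 0.0
```

Call:
apply_moves(moves="0 0 0 0 0;0 0 0 0 0;0 0 0 0 0;0 0 0 0 0;0 0 0 0 0;0 0 0 0 0;0 0 0 0 0;0 0 0 0 0")

```text
clock: 5.3
tcp_pos: [0.5409, -0.1677, 0.0599]
tool_rot: [2.113, 2.323, 0.0]
wrist_force: [-1.0, -0.4, 5.7]
width: 0.0287
grasp_force: 80.9
```

```bash
python3 - <<'E'
from h import *
b=grab('side','s3');a=grab('wrist','w3')
cv2.imwrite('pics/m3.png',np.hstack([cv2.resize(b[150:250,340:440],(400,400)),cv2.resize(a[150:450,170:470],(400,400))])[:,:,::-1])
E
```

```text
(no output)
```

View pics/m3.png

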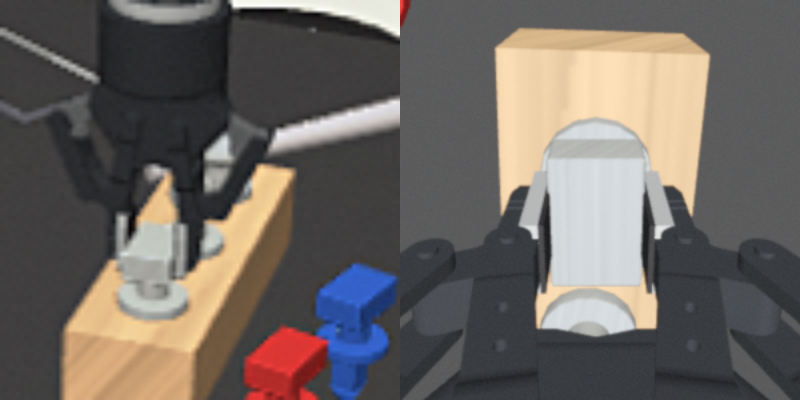

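Call:
apply_moves(moves="0 0 0.3 0 0;0 0 0.5 0 0;0 0 0.8 0 0;0 0 0.8 0 0;0 0 0.8 0 0;0 0.3 0.8 0 0;0 0.7 0.8 0 0;0 1 0.4 0 0;0 1 0 0 0;0 1 0 0 0")

```text
clock: 6.23
tcp_pos: [0.5401, -0.0666, 0.1894]
tool_rot: [-2.114, -2.323, -0.0]
wrist_force: [0.1, 0.2, -3.5]
width: 0.0281
grasp_force: 80.0
```

Call:
apply_moves(moves="-0.2 1 0 0 0;-0.2 1 0 0 0;-0.2 1 0 0 0;-0.2 1 0 0 0;0 1 0 0 0;0 1 0 0 0;0 1 0 0 0;0 0.6 0 0 0;0 0 0 0 0;0 0 0 0 0")

```text
clock: 7.07
tcp_pos: [0.5195, 0.1232, 0.1884]
tool_rot: [-2.11, -2.326, 0.003]
wrist_force: [0.5, -0.5, -4.8]
width: 0.0284
grasp_force: 80.0
```

```bash
python3 - <<'E'
from h import *
s=bot.sense();C=cal('wrist');a=grab('wrist','w4');R=cv2.Rodrigues(s['tool_rot'])[0]
print(s['tcp_pos'],s['tool_rot'],s['wrist_force'],s['width'],np.degrees(np.arctan2(R[1,1],R[0,1])))
np.savez('w4.npz',R=C[1],t=C[2])
p=px(C,(.5135,.2085,.06)).astype(int);print(p,C[1])
x0,y0=max(p[0]-75,0),max(p[1]-75,0);print(x0,y0)
c=a[y0:y0+150,x0:x0+150]
cv2.imwrite('pics/m4.png',np.hstack([cv2.resize(c,(600,600),interpolation=cv2.INTER_CUBIC),cv2.copyMakeBorder(cv2.resize(a,(200,150)),0,450,0,0,0)])[:,:,::-1])
E
```

```text
[0.51949378 0.12316954 0.18841448] [-2.10951847 -2.32612999  0.00312829] [ 0.52400627 -0.54204426 -4.81979225] 0.028372846514892244 5.591527650336354
[319 112] [[ 0.99513052  0.09854609 -0.00197813]
 [ 0.09457113 -0.9489506   0.3009137 ]
 [ 0.02777672 -0.29963549 -0.95364932]]
244 37
```

View pics/m4.png

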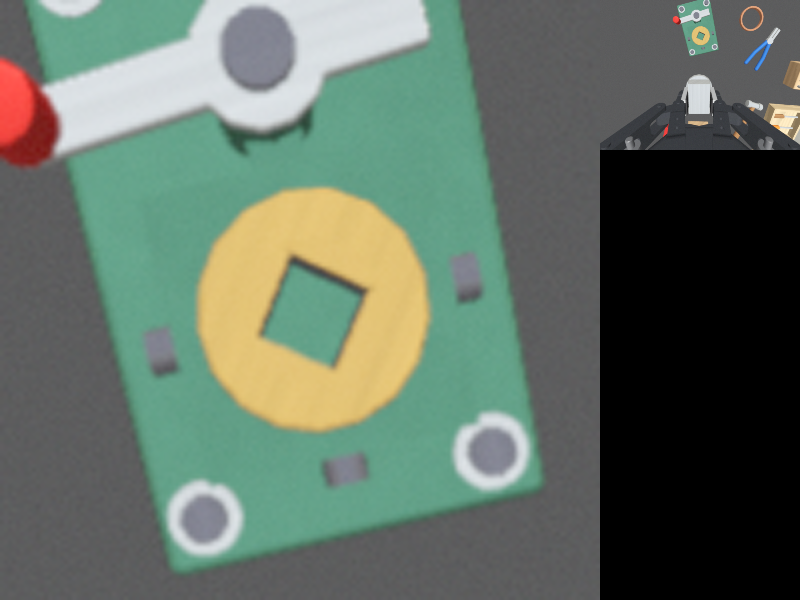

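```bash
python3 - <<'E'
from h import *
s=bot.sense();C=cal('wrist');B=lambda u,v:(244+u/4,37+v/4)
H=np.array([w(C,*B(*p),.06) for p in[(292,255),(368,290),(334,368),(260,334)]])
print('hole',H.mean(0),'flange',w(C,*B(313.5,309.5),.06),'hinge',w(C,*B(258,48),.082))
for a,b,k in((1,0,90),(0,3,0),(1,2,0),(2,3,90)):
  d=H[b]-H[a];print(np.linalg.norm(d),np.degrees(np.arctan2(d[1],d[0]))%90)
z=s['tcp_pos'][2]+.0391
P=np.array([w(C,*p,z) for p in[(282.5,267.8),(353.8,267.8),(350,363.8),(284.8,363.8)]])
print('head',P.mean(0)-s['tcp_pos'],P)
for a,b in((0,1),(3,2)):
  d=P[b]-P[a];print(np.degrees(np.arctan2(d[1],d[0])))
for a,b in((3,0),(2,1)):
  d=P[b]-P[a];print(np.degrees(np.arctan2(-d[0],d[1])))
E
```

```text
hole [0.516475 0.204875 0.06    ] flange [0.5164 0.2053 0.06  ] hinge [0.5018 0.2481 0.082 ]
0.016697904060090918 72.21611155730753
0.01650757401921917 72.00409070275967
0.0166337007307454 71.78290480217521
0.016633700730745438 71.78290480217518
head [ 0.00091409 -0.00032436  0.03911791] [[0.5048 0.1424 0.2275]
 [0.5326 0.1451 0.2275]
 [0.5369 0.0999 0.2275]
 [0.5087 0.0971 0.2275]]
5.547299587421792
5.670357343893883
4.920616036364012
5.43435001186749
```

Call:
apply_moves(moves="-0.18 0.8 0 -1 0;0 0.9 0 -1 0;0 0.9 0 -1 0;0 0.7 0 -1 0;0 0 -0.4 -0.7 0;0 0 -0.8 0 0;0 0 -0.8 0 0;0 0 -0.6 0 0;0 0 -0.4 0 0;0 0 0 0 0")

```text
clock: 7.95
tcp_pos: [0.5148, 0.2023, 0.1117]
tool_rot: [-2.545, -1.842, 0.01]
wrist_force: [0.1, -0.4, -4.5]
width: 0.0284
grasp_force: 79.9
```

```bash
python3 - <<'E'
from h import *
s=bot.sense();R=cv2.Rodrigues(s['tool_rot'])[0]
print(s['tcp_pos'],s['wrist_force'],np.degrees(np.arctan2(R[1,1],R[0,1])))
E
```

```text
[0.51479404 0.20231202 0.1116979 ] [ 0.07544257 -0.40859662 -4.48417319] -18.205362426856485
```

Call:
apply_moves(moves="0.02 0.12 0 0 0;0 0 -0.2 0 0;0 0 -0.2 0 0;0 0 -0.2 0 0;0 0 0 0 0;0 0 0 0 0")

```text
clock: 8.45
tcp_pos: [0.5164, 0.2078, 0.099]
tool_rot: [-2.543, -1.845, 0.001]
wrist_force: [-0.1, -0.4, -3.7]
width: 0.0286
grasp_force: 79.9
```

Call:
apply_moves(moves="0 0 -0.1 0 0;0 0 -0.1 0 0;0 0 0 0 0;0 0 0 0 0")

```text
clock: 8.78
tcp_pos: [0.5165, 0.2079, 0.0941]
tool_rot: [-2.543, -1.845, 0.001]
wrist_force: [0.1, 0.2, -3.6]
width: 0.0284
grasp_force: 79.9
```

Call:
apply_moves(moves="-0.05 -0.08 0 0 0;0 0 -0.06 0 0;0 0 -0.06 0 0;0 0 -0.06 0 0;0 0 0 0 0;0 0 0 0 0")

```text
clock: 9.28
tcp_pos: [0.5158, 0.2071, 0.0899]
tool_rot: [-2.542, -1.845, -0.003]
wrist_force: [0.1, 2.4, -2.9]
width: 0.0281
grasp_force: 80.2
```

Call:
apply_moves(moves="0 0.06 0 0 0;0 0 -0.05 0 0;0 0 -0.05 0 0;0 0 0 0 0;0 0 0 0 0")

```text
clock: 9.7
tcp_pos: [0.5152, 0.2075, 0.0868]
tool_rot: [-2.543, -1.845, 0.001]
wrist_force: [0.3, 1.3, -4.4]
width: 0.0284
grasp_force: 79.9
```

Call:
apply_moves(moves="0 0 -0.08 0 0;0 0 -0.08 0 0;0 0 -0.08 0 0;0 0 0 0 0;0 0 0 0 0")

```text
clock: 10.12
tcp_pos: [0.5153, 0.2075, 0.0809]
tool_rot: [-2.542, -1.845, 0.0]
wrist_force: [-0.5, 1.2, -4.9]
width: 0.0285
grasp_force: 80.0
```

Sliding freely. Continuing down.

Call:
apply_moves(moves="0 0.02 -0.1 0 0;0 0 -0.1 0 0;0 0 -0.1 0 0;0 0 -0.1 0 0;0 0 0 0 0;0 0 0 0 0")

```text
clock: 10.62
tcp_pos: [0.515, 0.2077, 0.0708]
tool_rot: [-2.543, -1.845, 0.002]
wrist_force: [0.1, 0.3, -4.6]
width: 0.0284
grasp_force: 80.0
```

Call:
apply_moves(moves="0 0 -0.06 0 0;0 0 -0.06 0 0;0 0 -0.05 0 0;0 0 0 0 0;0 0 0 0 0")

```text
clock: 11.03
tcp_pos: [0.5151, 0.2078, 0.0668]
tool_rot: [-2.543, -1.845, 0.001]
wrist_force: [0.3, -0.1, -3.8]
width: 0.0284
grasp_force: 80.0
```

Call:
apply_moves(moves="0 0 -0.03 0 0;0 0 -0.03 0 0;0 0 -0.03 0 0;0 0 0 0 0;0 0 0 0 0")

```text
clock: 11.45
tcp_pos: [0.5153, 0.2078, 0.0649]
tool_rot: [2.543, 1.845, -0.0]
wrist_force: [-1.7, -0.8, -1.3]
width: 0.0286
grasp_force: 80.2
```

Call:
apply_moves(moves="0 0 -0.03 0 0;0 0 -0.02 0 0;0 0 0 0 0;0 0 0 0 0")

```text
clock: 11.78
tcp_pos: [0.5153, 0.2078, 0.0648]
tool_rot: [2.542, 1.845, 0.0]
wrist_force: [-3.0, -2.7, 7.1]
width: 0.0283
grasp_force: 81.6
```

Call:
apply_moves(moves="0 0 0 0 0.55;0 0 0 0 0.55;0 0 0 0 0.55;0 0 0 0 0.55;0 0 0 0 0.55;0 0 0.4 0 0.55;0 0 0.8 0 0.55;0 0 1 0 0.55;0 0 1 0 0.55;0 0 0 0 0.55")

```text
clock: 12.62
tcp_pos: [0.5186, 0.2099, 0.149]
tool_rot: [2.541, 1.844, 0.017]
wrist_force: [1.4, 0.6, 0.8]
width: 0.0467
grasp_force: 0.0
```

Call:
apply_moves(moves="-0.8 -0.2 0 0 0;-0.8 -0.2 0 0 0;-0.6 0 0 0 0;0 0 0 0 0;0 0 0 0 0")

```text
clock: 13.03
tcp_pos: [0.4604, 0.1983, 0.1439]
tool_rot: [2.542, 1.846, 0.002]
wrist_force: [-0.2, -0.0, 0.2]
width: -0.0001
grasp_force: 0.0
```

```bash
python3 - <<'E'
from h import *
s=bot.sense();C=cal('wrist');a=grab('wrist','w5');b=grab('side','s5')
print(s['tcp_pos'],s['tool_rot'],s['width'])
for p in[(.4585,.233,.105),(.5,.25,.082),(.5153,.2078,.104)]: print(px(C,p),px(cal('side'),p))
cv2.imwrite('pics/m5.png',np.hstack([cv2.resize(a,(400,300)),cv2.resize(b[270:382,255:405],(400,300))])[:,:,::-1])
E
```

```text
[0.46043111 0.19825072 0.14391563] [2.54175321e+00 1.84599006e+00 1.56817347e-03] -5.945539976260952e-05
[294.9 200.4] [346.6 310.4]
[349.3 148.7] [322.1 319.9]
[395.8 210.4] [323.9 295.8]
```

View pics/m5.png

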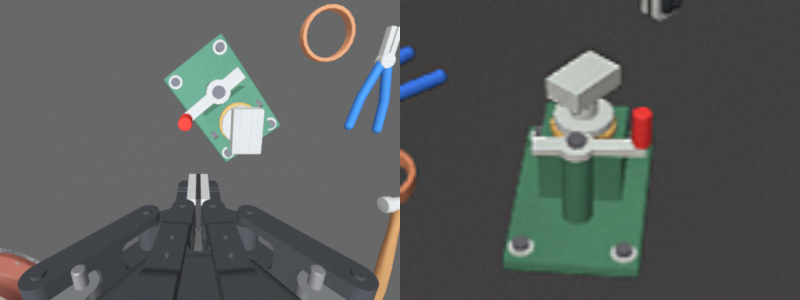

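```bash
python3 - <<'E'
import numpy as np
H=np.array([.5006,.2514])
def P(f,d):
    f=np.radians(f);return H+.045*np.array([np.cos(f),np.sin(f)])+d*np.array([-np.sin(f),np.cos(f)])*-1*-1
p=P(201.6,.028);print('start',p, (p-[.4604,.1983])/.025)
fs=np.arange(201.6,100,-5);Q=[p]+[P(f,.018) for f in fs]
for f,q,dq in zip(fs,Q[1:],np.diff(Q,axis=0)):print(f.round(1),q.round(4),(dq/.025).round(2))
E
```

```text
start [0.46906755 0.20880065] [0.34670182 0.42002614]
201.6 [0.4654 0.2181] [-0.15  0.37]
196.6 [0.4626 0.2213] [-0.11  0.13]
191.6 [0.4601 0.2247] [-0.1   0.14]
186.6 [0.458  0.2283] [-0.09  0.15]
181.6 [0.4561 0.2322] [-0.07  0.15]
176.6 [0.4546 0.2361] [-0.06  0.16]
171.6 [0.4535 0.2402] [-0.05  0.16]
166.6 [0.4527 0.2443] [-0.03  0.17]
161.6 [0.4522 0.2485] [-0.02  0.17]
156.6 [0.4522 0.2528] [-0.    0.17]
151.6 [0.4525 0.257 ] [0.01 0.17]
146.6 [0.4531 0.2611] [0.03 0.17]
141.6 [0.4542 0.2652] [0.04 0.16]
136.6 [0.4555 0.2692] [0.06 0.16]
131.6 [0.4573 0.2731] [0.07 0.15]
126.6 [0.4593 0.2768] [0.08 0.15]
121.6 [0.4617 0.2803] [0.09 0.14]
116.6 [0.4644 0.2836] [0.11 0.13]
111.6 [0.4673 0.2866] [0.12 0.12]
106.6 [0.4705 0.2894] [0.13 0.11]
101.6 [0.4739 0.2919] [0.14 0.1 ]
```

Call:
apply_moves(moves="0 0 0 1 0;0 0 0 1 0;0 0 0 1 0;0 0 0 1 0;0 0 0 1 0;0 0 0 1 0;0 0 0 1 0;0.2 0.2 0 1 0;0.15 0.2 0 0 0;0 0 0 0 0", newtons=40)

```text
clock: 13.97
tcp_pos: [0.4709, 0.2094, 0.1434]
tool_rot: [-1.762, -2.601, -0.004]
wrist_force: [0.2, 0.7, 0.0]
width: -0.0001
grasp_force: 0.0
```

Call:
apply_moves(moves="0 0 -0.5 0 0;0 0 -0.6 0 0;0 0 -0.6 0 0;0 0 -0.6 0 0;0 0 -0.4 0 0;0 0 -0.2 0 0;0 0 0 0 0;0 0 0 0 0")

```text
clock: 14.63
tcp_pos: [0.4694, 0.2083, 0.0711]
tool_rot: [1.759, 2.603, 0.001]
wrist_force: [-0.4, 1.2, 0.6]
width: -0.0002
grasp_force: 0.0
```

Call:
apply_moves(moves="-0.15 0.37 0 0 0;-0.11 0.13 0 -1 0;-0.1 0.14 0 -1 0;-0.09 0.15 0 -1 0;-0.07 0.15 0 -1 0;-0.06 0.16 0 -1 0;-0.05 0.16 0 -1 0;0 0 0 0 0")

```text
clock: 15.3
tcp_pos: [0.4534, 0.241, 0.0718]
tool_rot: [2.372, 2.059, 0.003]
wrist_force: [0.2, -0.8, 0.5]
width: 0.0001
grasp_force: 0.0
```

```bash
python3 - <<'E'
from h import *
b=grab('side','s6');h=cv2.cvtColor(b[290:360,290:380],cv2.COLOR_RGB2HSV)
m=((h[...,0]<6)|(h[...,0]>174))&(h[...,1]>170)&(h[...,2]>90);v,u=np.nonzero(m);print(u.mean()+290,v.mean()+290,len(u))
C=cal('side');H=np.array([.5006,.2514])
for f in (201.6,191.6,181.6,171.6,161.6): print(f,px(C,[*(H+.045*np.array([np.cos(np.radians(f)),np.sin(np.radians(f))])),.091]))
E
```

```text
341.39130434782606 325.19565217391306 92
201.6 [346. 317.]
191.6 [345.5 319.7]
181.6 [344.3 322.3]
171.6 [342.4 324.7]
161.6 [339.8 326.9]
```

The knob is following as planned (about 168°). Continuing.

Call:
apply_moves(moves="-0.03 0.17 0 -1 0;-0.02 0.17 0 -1 0;0 0.17 0 -1 0;0.01 0.17 0 -1 0;0.03 0.17 0 -1 0;0.04 0.16 0 -1 0;0.06 0.16 0 -1 0;0.07 0.15 0 -1 0;0 0 0 0 0")

```text
clock: 16.1
tcp_pos: [0.4571, 0.2735, 0.0713]
tool_rot: [-2.932, -1.126, -0.001]
wrist_force: [0.0, -0.3, -0.7]
width: 0.0001
grasp_force: 0.1
```

Call:
apply_moves(moves="0.08 0.15 0 -1 0;0.09 0.14 0 -1 0;0.11 0.13 0 -1 0;0.12 0.12 0 -1 0;0.13 0.11 0 -1 0;0 0 0 0 0;0 0 0 0 0")

```text
clock: 16.68
tcp_pos: [0.4688, 0.2887, 0.0708]
tool_rot: [3.106, 0.47, -0.005]
wrist_force: [-4.6, -1.0, 2.1]
width: 0.0002
grasp_force: 1.9
```

```bash
python3 - <<'E'
from h import *
b=grab('side','s7');h=cv2.cvtColor(b[290:370,280:380],cv2.COLOR_RGB2HSV)
m=((h[...,0]<6)|(h[...,0]>174))&(h[...,1]>170)&(h[...,2]>90);v,u=np.nonzero(m);print(u.mean()+280,v.mean()+290,len(u))
C=cal('side');H=np.array([.5006,.2514])
for f in (131.6,121.6,115,108.6,104): print(f,px(C,[*(H+.045*np.array([np.cos(np.radians(f)),np.sin(np.radians(f))])),.091]))
E
```

```text
317.741935483871 332.64516129032256 93
131.6 [328.8 331.5]
121.6 [324.5 332.1]
115 [321.6 332.3]
108.6 [318.7 332.2]
104 [316.7 332. ]
```

Call:
apply_moves(moves="0.08 0.03 0 0 0;0.06 0.02 0 0 0;0 0 0 0 0;0 0 0 0 0")

```text
clock: 17.07
tcp_pos: [0.4688, 0.2887, 0.0707]
tool_rot: [3.105, 0.468, -0.017]
wrist_force: [-10.4, -2.1, 8.0]
width: -0.0002
grasp_force: 5.2
```

Call:
apply_moves(moves="-0.3 -0.1 0 0 0;-0.5 -0.2 0 0 0;-0.4 0 0.3 0 0;0 0 0.8 0 0;0 0 1 0 0;0 0 1 0 0;0 0 1 0 0;0 0 0 0 0;0 0 0 0 0;0 0 0 0 0")

```text
clock: 17.9
tcp_pos: [0.4441, 0.2826, 0.1735]
tool_rot: [-3.107, -0.464, -0.002]
wrist_force: [-0.0, 0.2, -0.3]
width: -0.0001
grasp_force: 0.0
```

```bash
python3 - <<'E'
from h import *
s=bot.sense();b=grab('side','s8');h=cv2.cvtColor(b[290:370,280:380],cv2.COLOR_RGB2HSV)
m=((h[...,0]<6)|(h[...,0]>174))&(h[...,1]>170)&(h[...,2]>90);v,u=np.nonzero(m);print(u.mean()+280,v.mean()+290,len(u))
a=cv2.cvtColor(b[280:320,300:350],cv2.COLOR_RGB2GRAY).astype(float);o=cv2.cvtColor(cv2.imread('pics/s5.png')[280:320,300:350],cv2.COLOR_BGR2GRAY).astype(float)
print('head diff',np.abs(a-o)[:22].mean(),s['tcp_pos'],s['wrist_force'],np.abs(s['qvel']).max())
E
```

```text
317.97 332.48 100
head diff 8.97 [0.44410075 0.2826459  0.17353006] [-0.04752128  0.16144398 -0.34062511] 0.023768779177768984
```

```bash
python3 - <<'E'
import cv2,numpy as np
f=lambda n:cv2.cvtColor(cv2.imread(f'pics/{n}.png'),cv2.COLOR_BGR2GRAY).astype(np.float32)
a,b=f('s5'),f('s8')
for y0,y1,x0,x1 in((286,312,305,345),(350,375,290,350)):
    r=cv2.matchTemplate(b[y0-6:y1+6,x0-6:x1+6],a[y0:y1,x0:x1],cv2.TM_CCOEFF_NORMED);print(cv2.minMaxLoc(r)[1::2])
d=np.abs(a-b)[284:314,300:350];print((d.reshape(10,3,10,5).mean((1,3))).astype(int))
E
```

```text
(0.9706610441207886, (6, 6))
(0.997973620891571, (6, 6))
[[ 1  1  1  1  1  1  1 54 20 61]
 [ 1  1  1  2  1  1  2 55 41 63]
 [ 1  1  1  2  0  1  1 13 42 38]
 [ 1  1  1  1  1  0  0  1  1  0]
 [ 1  1  1  1  1  1  1  0  0  1]
 [ 1  1  1  1  1  0  1  1  1  1]
 [ 1  1  1  1  1  1  1  1  1  1]
 [ 0  1  0  0  0  1  1  1  1  1]
 [ 1  1  1  1  1  1  1  1  5 10]
 [ 1  1  0  2 14  3  0  1 26 39]]
```

The head hasn't moved; the only differences in the picture are the gripper and the latch. Handing in.

```bash
python3 -c "
from bench import order
print(order.hand_in())"
```

```text
the job is handed in; nothing more can be done
None
```

The flat stake is seated on its collar in the green holder, the latch is swung shut against its stop, and the gripper is clear. I handed the job in at about 18 s; no verdict came back.

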